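# Pull the button cap off a harness tester

## Robot

A 6-joint arm with a two-finger parallel gripper is mounted at the origin on the work surface. World frame = base frame: x ahead of the robot, y to its left, z up, the work surface at z = 0. Lengths are in m, angles in rad, forces in N, time in s.
With the tool pointing down it reaches from about 0.375 to 0.975 m from the base axis. Payload 3.8 kg.
Tool frame: the origin (TCP) lies on the centre line of the jaws, within the pads' length; the fingertips stand 17 mm ahead of it and the grasp point (between the pads) lies 2 mm behind it (bot.tip_extent is the distance from the TCP to the fingertips, in m); z points along the fingers, y is the line along which they close (so a half turn about z gives the same grasp; the last joint's range is limited). The gripper opens to 85 mm and grips with 20 to 120 N. Pads are 22 mm wide; open, the fingers measure 114 mm over their backs; the gripper's body (76 mm by 85 mm) begins 54 mm behind the grasp point. The pads swing forward as they close: fully open they stand 13 mm farther back than shut.
Start: joints at [1.073, 0.264, 1.604, -0, 1.274, -0.037], TCP at [0.3, 0.605, 0.248] pointing down, gripper open.
Joint ranges: [-2.63, 2.63], [-0.94, 2.18], [0.31, 2.57], [-1.31, 4.45], [0, 2.66], [-2.55, 2.55]. Speed limits (rad/s): [2.57, 2.57, 3.14, 3.14, 3.14, 3.14].

## Interface

Orientations are given as a rotation vector (axis times angle).
In Python, from workcell import readout, read_camera, finish_job, bot gives the robot as it stands.
- The arm moves only by the tool jog_arm, never from a script. Its argument "deltas" is one flat list of numbers, 7 for each row, row after row: the shift along the tool's x, y, z in m, then the turn, a rotation vector about the tool's x, y, z in degrees, then the gripper command: -1 is shut, 1 is fully open, values between are in proportion. A call has 1 to 8 rows; each row is the pose to reach, as a shift and turn from the pose commanded when the call began, along the tool's axes at that moment; what a row does not reach only later rows make up. A row lasts 1/10 s, in which the tool goes at most 50 mm and 8.59 degrees, less where a joint would pass 70% of its speed; a pose out of reach is approached as far as the arm can. A call with a gripper value outside its range is refused whole. The fingers move at their own pace and stop on an object; "squeeze" is the grip in N (left out, the last holds). Time passes only in rows, so rows that repeat a pose let the fingers close. It gives the time, the measured TCP pose, the force, the opening and the grip force at its end, in the units of the state.
- readout.read_state(): the state, without advancing time (a new reading comes with each control period).
- read_camera(name): name is "side" or "top" or "wrist"; returns a dict with "color" (480x640x3 uint8, blue, green, red), "fx", "fy", "cx", "cy" (pixels), "origin" and "attitude" of the camera in the world. Camera axes: x right, y down, z forward; pixel columns grow to the right and rows downward; lengths in m; the calibration is good to about 2 mm. A picture is of the moment at which its call begins. There is no depth.
- finish_job(): hands the job in; it is judged then, once.
The state is a dict: "time": time; "q": joint angles; "joint_vel": joint speeds; "joint_torque": joint torques, N m; "tool_pos": TCP position; "tcp_rot": TCP orientation; "wrist_force": force on the tool from outside, world axes, zero at the start; "torque": the same for the moment, N m; "width": opening from 0.0 (shut) to 1.0 (fully open); "grip_force": force on a finger pad.
Only numpy, scipy, OpenCV 4.12 (cv2) and the standard library are available. Lean on these libraries where they do the work, as an engineer would, in place of code of your own. Each camera call takes 0.05 s, during which the arm holds its last target. There are 200 camera calls.

## Task

With the standing fork puller, pull the mushroom cap off the harness tester's button: press the sprung guard plate gently down with the fork, slide it fully home under the seated cap without wedging the cap up, and pull slowly straight up until the cap pops off. Then gently stand the puller, with the cap in its fork, upright on the floor of the open tray and let go. Do not touch the cap with the fingers, force or jerk the cap or the plate, or disturb the other things.

Things in the scene. Friction and masses are not known exactly. Their poses are not given: they have to be found in the camera images.
- tester: Fixed grey box, 180 mm (x) x 140 (y) x 60 high, four white sockets on its -x face; the capped button stands in the middle of its top, a row of low lamps (6 mm high) 66 mm to the button's +x side. Origin: centre of its underside; z up.
- seat (a point): Point on the button's axis in the plane of the tester's top (60 mm above its underside); axes as the tester's.
- plate (a point): Sprung aluminium guard plate round the button, on the tester; fixed point on the axis at the height of the plate's resting top: 10.5 mm above seat, 3 mm below the cap's head. Spans tester x -68 to +30 mm, y +-35 of it; 26 mm square hole. Stays level, yields straight down 1 mm per 9 N, travels 5 mm, springs back. Over 24 N (press and drag together) between puller and tester or plate harms it.
- cap: Loose black mushroom cap snapped on the button, 30 g: round head 38 mm diameter, 8 thick, on a skirt 20 mm in diameter, 13 long. Origin: centre of the skirt's lower end, 0.5 mm above seat when on; z up (head z 13 to 21 mm). Fingers must not touch it. Over 22 N between puller and cap in any direction breaks it. Once free it rides loosely, its head resting on the fork.
- cap_head (a point): Centre of the underside of the cap's head, 13 mm above the cap's origin. Damped spring pins in the stem hold the cap: a slow straight pull (up to 10 mm/s) frees it at about 10 to 15 N within 5 mm of lift; a pull at 50 mm/s or faster takes more than 22 N. The skirt is clear of the stem when lifted 19 mm.
- puller: Loose steel puller standing upright on its fork, 140 g. Origin: middle of the underside; z up; +x is the fork's open end. Tines z 0 to 5 mm, x -16 to +20, y 12 to 26 each side (24 apart), joined at the rear by a web with its front face at x = -11. Uprights (inner faces y +-22, x +-10) carry a beam, z 22 to 30 mm; the cap's head fits below it.
- puller_fork (a point): Middle of the fork at the height of the tines' tops, 5 mm above the puller's origin. The fork passes under the cap's head only while it presses the guard plate down nearly 2 mm: slide it along its +x with 14 to 17 N on the plate. The web meets the skirt when the puller's axis is about 1 mm short of the cap's: home. With less press it wedges the cap up.
- handle (a point): Grip point of the puller, 50 mm above its origin: middle of the grey handle block, 20 mm (puller x) x 36 (y), z 30 to 66 mm. Grip across the 20 mm, the fingers closing along the puller's x.
- tray: Fixed open grey tray, 220 mm (x) x 190 (y), 25 high, walls 4 mm, floor about 4 mm. Origin: centre of its underside; z up. White connectors lie in its +x +y and -x -y corners; its middle is free. Set down, not dropped: the puller must not meet its floor faster than 0.3 m/s.
- connector_a: Loose white plug housing, 32 x 22 x 18 mm, in the tray's +x +y corner; leave it. Origin: centre of its underside.
- connector_b: Like connector_a, in the tray's -x -y corner; leave it.
- connector_c: Like connector_a, on the bench just off the tester's -x face; leave it.
- bobbin: Loose empty white bobbin, 32 mm diameter, 30 mm high, standing about 80 mm to the puller's +y side; leave it. Origin: centre of its underside.
- screwdriver: Loose screwdriver lying beyond the tester; leave it. Origin under its middle.
- tape: Loose roll, 90 mm diameter, 19 mm high, lying beyond the tester; leave it. Origin: centre of its underside.
- jar: Loose jar, 56 mm diameter, 70 mm high, standing beyond the tester; leave it. Origin: centre of its underside.
Mind the look-alikes: they are no part of the job. There is more than one size of the puller; the job needs the smaller. Of the things like the cap, leave any that is orange; of the rest the smaller one is meant.

How it is judged:
On the way, in this order (a step that is already met when the one before it is completed fails the run):
1. the puller's fork is home under the cap's head (axes within 6 mm) while the cap is still fully seated (lifted less than 0.7 mm) (horizontal distance between puller and cap below 0.006 m and z of puller in the frame of cap between 0.002 and 0.0095 m and z of cap in the frame of seat below 0.0012 m and horizontal distance between cap and seat below 0.004 m), for 0.1 s.
2. the cap is pulled straight up clear of the stem, carried by the puller (z of cap in the frame of seat above 0.021 m and horizontal distance between cap and seat below 0.02 m and horizontal distance between puller and cap below 0.012 m and contact force between puller and cap above 0.05 N), for 0.1 s.
At the end, for the whole second after the job is handed in: The puller stands upright (within 0.15 rad) on the tray's floor inside the tray's walls, the cap is in the tray with it, still within its fork (axes within 25 mm), both released and at rest (x of cap in the frame of tray between -0.1 and 0.1 m and y of cap in the frame of tray between -0.085 and 0.085 m and z of cap in the frame of tray between -0.005 and 0.03 m and x of puller in the frame of tray between -0.1 and 0.1 m and y of puller in the frame of tray between -0.085 and 0.085 m and z of puller in the frame of tray between 0 and 0.012 m and angle between puller's own z axis and vertical below 0.15 rad and horizontal distance between puller and cap below 0.025 m and linear speed of each of puller, cap below 0.02 m/s); the robot touches nothing.
It fails at once if the fingers touch the cap (contact force between the fingers and cap above 0.5 N).
It fails at once if more than 24 N between puller and tester (guard plate included), or the puller comes down on the tray faster than 0.3 m/s (contact force between puller and tester above 24 N or (x of puller in the frame of tray between -0.11 and 0.11 m and y of puller in the frame of tray between -0.095 and 0.095 m and z of puller in the frame of tray below 0.02 m and linear speed of puller above 0.3 m/s)).
It fails at once if more than 22 N between puller and cap (contact force between puller and cap above 22 N).
It fails at once if the cap is tipped more than 0.25 rad on the button instead of pulled straight up (horizontal distance between cap and seat below 0.02 m and z of cap in the frame of seat below 0.018 m and angle between cap's own z axis and vertical above 0.25 rad).
It fails at once if a bystander is moved by more than 30 mm (distance of any of connector_a, connector_b, connector_c, bobbin, screwdriver, tape, jar from where it was at the start of the episode above 0.03 m).
It also fails if it takes over 70 s, if anything falls off the work surface, if the arm or the gripper's body presses on something with over 40 N, if the wrist force passes 120 N, or if a joint passes its speed limit or range.

## Working session

There is one attempt and no reset: what is moved stays moved. The work goes in short steps, Python scripts to look and compute and a tool call to move; the robot and the scene stay as the last step left them, time stands still between calls to the robot, and variables do not carry over. Pictures are saved under pics/ and viewed, at most 10 in all, crops included, and the job is handed in when it is done.

Besides the shell and the picture viewer there is one more tool, called after "Call:" as name(argument=value, ...), one argument or row to a line, values as JSON. jog_arm: Moves the arm, as the interface text tells. Its arguments: {"type":"object","properties":{"deltas":{"type":"array"},"squeeze":{"type":"number"}},"required":["deltas"]}

```bash
ls; mkdir -p pics
cat > h.py <<'E'
import numpy as np, cv2
from workcell import readout, read_camera, finish_job, bot
from scipy.spatial.transform import Rotation as R
def att(c):
    a=np.array(c["attitude"],float)
    return a if a.shape==(3,3) else R.from_rotvec(a).as_matrix() if a.size==3 else R.from_quat(a).as_matrix()
def ray(c,u,v,z):
    d=att(c)@np.array([(u-c["cx"])/c["fx"],(v-c["cy"])/c["fy"],1]); o=np.array(c["origin"])
    return o+d*(z-o[2])/d[2]
def proj(c,p):
    q=att(c).T@(np.array(p)-np.array(c["origin"])); return q[0]/q[2]*c["fx"]+c["cx"],q[1]/q[2]*c["fy"]+c["cy"]
E
python3 - <<'E'
from h import *
import pickle
for n in ["top","side"]:
    c=read_camera(n); cv2.imwrite(f"pics/{n}.png",c["color"]); pickle.dump(c,open(n+".pkl","wb"))
    print(n,c["fx"],c["cx"],c["cy"],c["origin"],c["attitude"])
print(readout.read_state(),bot.tip_extent)
E
```

```text
pics
top 542.0389189819451 319.02318394521876 238.7261032105704 [0.40843339 0.02425062 1.33298665] [-2.12712764  2.17517734 -0.19313114]
side 457.9111809579063 318.3014276030722 234.96975899755847 [0.40307411 0.60713367 0.72846833] [-0.44610929  2.78739711 -1.10148409]
{'time': 0.1, 'q': array([ 1.07310448e+00,  2.64686572e-01,  1.60522156e+00,  1.86534452e-05,
        1.27371599e+00, -3.68915070e-02]), 'joint_vel': array([-0.00060213, -0.0018651 , -0.00315951, -0.00024721, -0.00104845,
        0.00100037]), 'joint_torque': array([-4.81153002e-04, -5.16703498e+01, -3.68592453e+01, -5.69766075e-05,
        6.35819742e-03, -4.04735420e-05]), 'tool_pos': array([0.29984319, 0.60405311, 0.24708917]), 'tcp_rot': array([-0.71731809, -3.0580338 ,  0.00306977]), 'wrist_force': array([-0.49355604, -0.03839615,  0.31387154]), 'torque': array([-0.00458127,  0.01578618,  0.01390762]), 'grip_force': 0.0, 'width': 0.9997839603646668} 0.017
```

View pics/top.png

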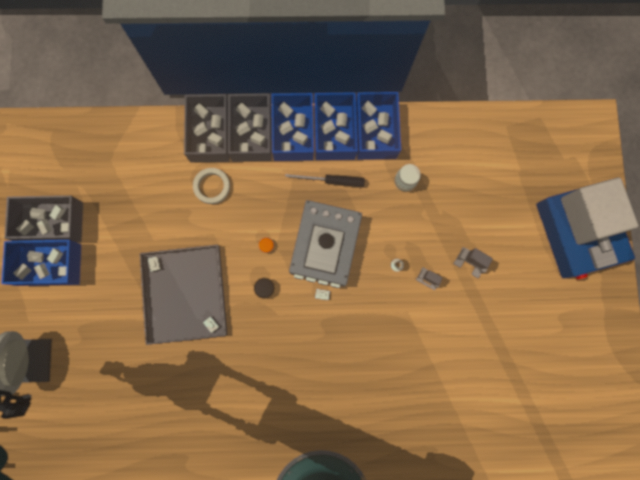

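View pics/side.png

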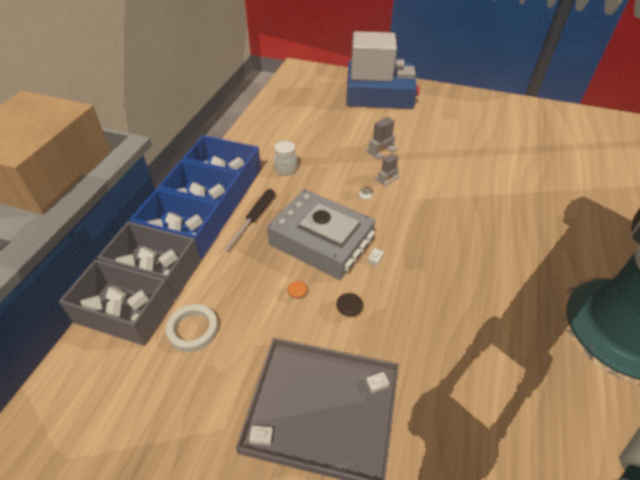

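Run:
```python
from h import *
import pickle
t=pickle.load(open("top.pkl","rb"));s=pickle.load(open("side.pkl","rb"))
def cr(c,x,y,w,h,W,H): return cv2.resize(c["color"][y:y+h,x:x+w],(W,H),interpolation=cv2.INTER_CUBIC)
a=np.hstack([cr(t,380,230,130,98,400,300),cr(t,240,195,130,98,400,300)])
b=np.hstack([cr(s,340,110,110,82,400,300),cr(s,265,185,120,90,400,300)])
cv2.imwrite("pics/m.png",np.vstack([a,b]))
for p in [(397,265,.03),(431,278,.03),(476,260,.03),(326,240,.08),(185,295,.004)]: print(ray(t,*p))
print(ray(s,389,160,.066),ray(s,387,180,0.0),ray(s,322,217,.08))
print(att(t),att(s))
```

```text
[ 0.54399706 -0.19660251  0.03      ]
[ 0.51066136 -0.27759204  0.03      ]
[ 0.55203152 -0.39010942  0.03      ]
[ 0.60114191 -0.02416625  0.08      ]
[0.48474385 0.31909199 0.004     ]
[ 0.51010706 -0.26328345  0.066     ] [ 0.50873661 -0.27029977  0.        ] [ 0.59694819 -0.01970788  0.08      ]
[[-0.02403615 -0.98769334  0.1545449 ]
 [-0.99947134  0.02035613 -0.02535077]
 [ 0.02189285 -0.15507253 -0.98766047]] [[-0.95058286 -0.2295934   0.20899545]
 [-0.3104397   0.69333    -0.65032354]
 [ 0.00440717 -0.68306689 -0.73034252]]
```

View pics/m.png

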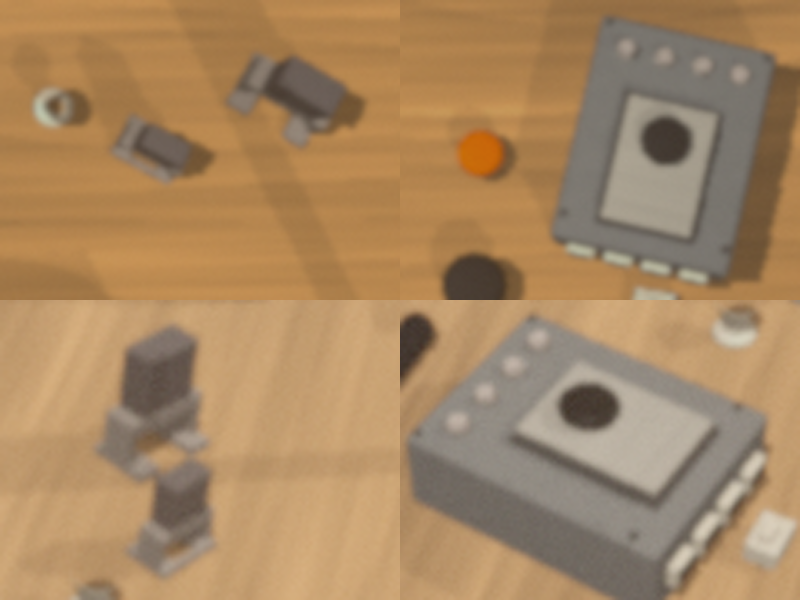

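Candidates: pullers at top (431,278) and (476,260). The one at (431,278) is smaller, its web faces -x and the bobbin at (397,265) is on its +y side, so it is the one meant. Caps are at (326,240), on the button, at (266,245), which is orange, and at (264,288), which is black and larger. The one on the button is meant.

```bash
cat >> h.py <<'E'
def plan(pos,yaw):
    """shift in tool axes and turn (deg) to put the TCP at pos, tool down, tool y along world yaw (deg, mod 180)"""
    s=readout.read_state(); M=R.from_rotvec(s["tcp_rot"]).as_matrix()
    best=None
    for k in (0,180):
        a=np.radians(yaw+k); y=np.array([np.cos(a),np.sin(a),0]); z=np.array([0,0,-1.]); T=np.column_stack([np.cross(y,z),y,z])
        rv=np.degrees(R.from_matrix(M.T@T).as_rotvec())
        if best is None or np.linalg.norm(rv)<np.linalg.norm(best): best=rv
    y=M[:,1]
    print("t",round(s["time"],2),"pos",s["tool_pos"].round(4),"yaw_y",np.degrees(np.arctan2(y[1],y[0])).round(2),"q6",s["q"][5].round(2),"tilt",np.degrees(np.arccos(-M[2,2])).round(2))
    print(" shift mm",(M.T@(np.array(pos)-s["tool_pos"])*1000).round(1),"turn",best.round(2))
E
python3 - <<'E'
from h import *
import pickle
t=pickle.load(open("top.pkl","rb")); hsv=cv2.cvtColor(t["color"],cv2.COLOR_BGR2HSV)
def rect(m,name,z,mn=30):
    cs,_=cv2.findContours(m,0,1)
    for c in cs:
        if cv2.contourArea(c)>mn:
            (u,v),wh,a=cv2.minAreaRect(c); b=cv2.boxPoints(((u,v),wh,a)); P=np.array([ray(t,*p,z) for p in b])
            e=[P[1]-P[0],P[2]-P[1]]; 
            print(name,(round(u),round(v)),ray(t,u,v,z).round(4),[(round(np.linalg.norm(x)*1000,1),round(np.degrees(np.arctan2(x[1],x[0])),1)) for x in e])
def roi(m,x,y,w,h):
    o=np.zeros_like(m);o[y:y+h,x:x+w]=m[y:y+h,x:x+w];return o
S,V=hsv[...,1],hsv[...,2]
g=((S<70)*255).astype(np.uint8)
print("plateV",V[260,318],V[240,326],V[275,300],V[276,432],S[276,432],S[285,445])
rect(roi(((V>140)&(S<70)).astype(np.uint8)*255,300,215,45,65),"plate",.0705)
rect(roi((V<80).astype(np.uint8)*255,312,230,30,25),"cap",.0815)
rect(roi(g,285,195,85,90),"tester",.06,300)
rect(roi(g,412,262,37,32),"puller",.03)
rect(roi(g,137,240,98,110),"tray",.025,300)
plan([.51,-.272,.25],-24)
E
```

```text
plateV 168 66 144 109 49 139
plate (324, 249) [ 0.5821 -0.0187  0.0705] [(np.float64(96.7), np.float64(-14.1)), (np.float64(68.6), np.float64(-104.4))]
cap (326, 240) [ 0.5997 -0.0252  0.0815] [(np.float64(30.5), np.float64(-91.2)), (np.float64(30.7), np.float64(178.4))]
tester (325, 244) [ 0.5938 -0.0225  0.06  ] [(np.float64(187.9), np.float64(-13.9)), (np.float64(140.1), np.float64(-104.4))]
puller (429, 278) [ 0.5099 -0.273   0.03  ] [(np.float64(33.0), np.float64(-31.0)), (np.float64(50.3), np.float64(-120.0))]
tray (182, 294) [0.4849 0.3212 0.025 ] [(np.float64(193.2), np.float64(-85.9)), (np.float64(217.7), np.float64(-174.6))]
t 0.1 pos [0.2998 0.6041 0.2471] yaw_y 63.6 q6 -0.04 tilt 0.12
 shift mm [-577.8 -691.2   -1.6] turn [-1.00e-01  8.00e-02  8.76e+01]
```

Call:
jog_arm(
  deltas=[-0.578,-0.691,0,0,0,87,1,-0.578,-0.691,0,0,0,87,1,-0.578,-0.691,0,0,0,87,1,-0.578,-0.691,0,0,0,87,1,-0.578,-0.691,0,0,0,87,1,-0.578,-0.691,0,0,0,87,1,-0.578,-0.691,0,0,0,87,1,-0.578,-0.691,0,0,0,87,1],
)

```text
time: 0.9
tool_pos: [0.3933, 0.2137, 0.2479]
tcp_rot: [2.325, 2.113, -0.0]
wrist_force: [2.2, -0.2, 0.3]
width: 1.002
grip_force: 0.0
```

Run:
```python
from h import *
plan([.51,-.272,.25],-24)
```

```text
t 0.9 pos [0.3933 0.2137 0.2479] yaw_y -5.47 q6 0.54 tilt 0.01
 shift mm [-472.3  162.5   -2. ] turn [-0.000e+00  1.000e-02  1.853e+01]
```

Call:
jog_arm(
  deltas=[-0.47,0.16,0,0,0,18,1,-0.47,0.16,0,0,0,18,1,-0.47,0.16,0,0,0,18,1,-0.47,0.16,0,0,0,18,1,-0.47,0.16,0,0,0,18,1,-0.47,0.16,0,0,0,18,1,-0.47,0.16,0,0,0,18,1,-0.47,0.16,0,0,0,18,1],
)

```text
time: 1.7
tool_pos: [0.4877, -0.1751, 0.248]
tcp_rot: [-2.622, -1.73, -0.0]
wrist_force: [0.9, 0.4, -0.2]
width: 0.998
grip_force: 0.0
```

Call:
jog_arm(
  deltas=[-0.072,0.025,0,0,0,0,1,-0.072,0.025,0,0,0,0,1,-0.072,0.025,0,0,0,0,1],
)

```text
time: 2.0
tool_pos: [0.4819, -0.2524, 0.2476]
tcp_rot: [-2.626, -1.725, 0.002]
wrist_force: [0.6, 0.0, -0.6]
width: 1.002
grip_force: 0.0
```

Run:
```python
from h import *
plan([.51,-.272,.25],-24)
import pickle
c=read_camera("wrist");pickle.dump(c,open("w1.pkl","wb"));cv2.imwrite("pics/w1.png",c["color"])
print(c["origin"],att(c),c["fx"],proj(c,[.51,-.272,.066]))
```

```text
t 2.0 pos [ 0.4819 -0.2524  0.2476] yaw_y -23.41 q6 -0.12 tilt 0.07
 shift mm [-6.8 33.6 -2.4] turn [-0.05  0.05  0.59]
[ 0.51567189 -0.17530999  0.37277047] [[ 9.17787942e-01 -3.75035388e-01 -1.30436773e-01]
 [-3.97070893e-01 -8.66848076e-01 -3.01511392e-01]
 [ 8.57576833e-06  3.28516166e-01 -9.44498348e-01]] 388.17729937043987 (np.float64(369.0431470233121), np.float64(228.81460173798564))
```

View pics/w1.png

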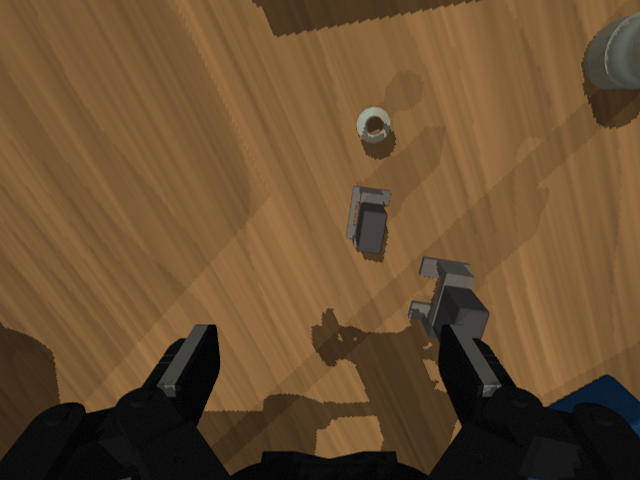

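Run:
```python
from h import *
import pickle
c=pickle.load(open("w1.pkl","rb"));a=c["color"][170:280,330:410]
cv2.imwrite("pics/w1c.png",cv2.resize(a,None,fx=5,fy=5,interpolation=cv2.INTER_NEAREST))
```

```text
(no output)
```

View pics/w1c.png

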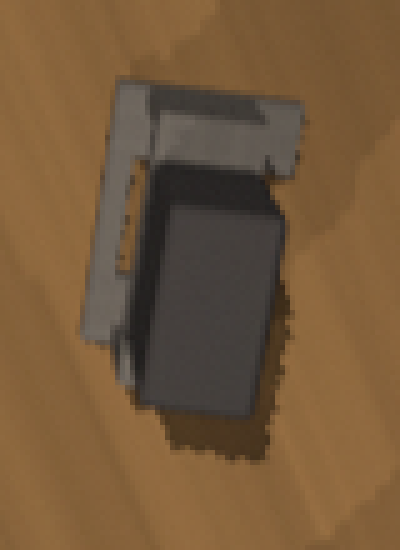

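The crop shows the smaller puller. Its web is on the image's left (-x) and its handle-top corners, in full-image pixels, are (363.4,211.4), (387,213.4), (380,252.8) and (357.4,250.4).

Run:
```python
from h import *
import pickle
c=pickle.load(open("w1.pkl","rb"))
P=np.array([ray(c,330+x/5,170+y/5,.066) for x,y in [(167,207),(285,217),(250,414),(137,402)]])
print(P.mean(0)); 
for a,b in [(0,1),(3,2),(2,1),(3,0)]:
    d=P[b]-P[a]; print(np.linalg.norm(d),np.degrees(np.arctan2(d[1],d[0])))
m=P.mean(0); plan([m[0],m[1],.16],-30)
```

```text
[ 0.51105946 -0.27576501  0.066     ]
0.01929347438650274 -28.35293268670079
0.01918390418943956 -29.813463496347232
0.03433014980940143 59.562849355750515
0.03383743815777093 59.72869336892764
t 2.05 pos [ 0.482  -0.2504  0.2475] yaw_y -23.35 q6 -0.12 tilt 0.08
 shift mm [-11.8  36.9  87.5] turn [-0.08 -0.02  6.65]
```

Call:
jog_arm(
  deltas=[-0.012,0.037,0.05,0,0,7,1,-0.012,0.037,0.09,0,0,7,1,-0.012,0.037,0.13,0,0,7,1,-0.012,0.037,0.15,0,0,7,1,-0.012,0.037,0.15,0,0,7,1,-0.012,0.037,0.15,0,0,7,1],
)

```text
time: 2.65
tool_pos: [0.5121, -0.2735, 0.0985]
tcp_rot: [-2.721, -1.568, 0.0]
wrist_force: [0.6, -0.3, 1.3]
width: 0.996
grip_force: 0.0
```

Run:
```python
from h import *
plan([.5111,-.2758,.052],-30.2)
c=read_camera("wrist");cv2.imwrite("pics/w2.png",c["color"])
m=np.array([.51106,-.27576,.066]);x=np.array([.864,-.503,0])
print([np.round(proj(c,m+s*.01*x)) for s in(-1,1)])
```

```text
t 2.65 pos [ 0.5121 -0.2735  0.0985] yaw_y -30.09 q6 -0.01 tilt 0.04
 shift mm [-2.5  0.3 46.5] turn [-0.04 -0.02  0.11]
[array([306., 313.]), array([350., 313.])]
```

View pics/w2.png

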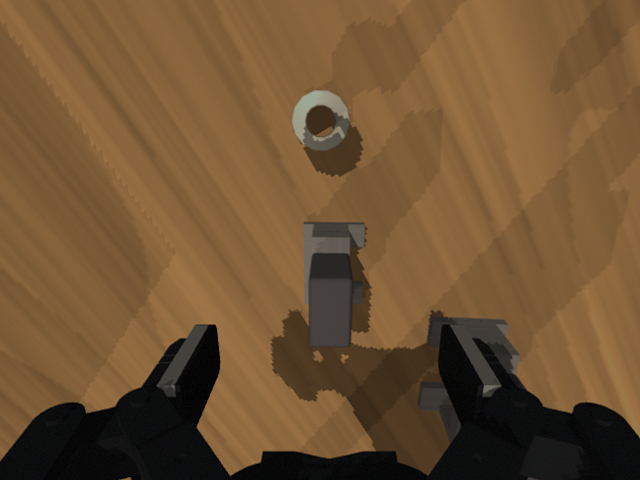

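Run:
```python
from h import *
c=read_camera("wrist")
m=np.array([.5111,-.2758,0]);x=np.array([.864,-.503,0]);y=np.array([.503,.864,0])
for u,v in [(430,320),(508,320),(518,355),(420,384),(420,408)]:
  for z in (0,.008,.03): p=ray(c,u,v,z)-m; print(u,v,z,(p@x*1000).round(),(p@y*1000).round())
p=ray(c,330.5,312,.066)-m;print(p@x,p@y)
```

```text
430 320 0 68.0 -42.0
430 320 0.008 66.0 -38.0
430 320 0.03 59.0 -25.0
508 320 0 120.0 -42.0
508 320 0.008 115.0 -38.0
508 320 0.03 104.0 -25.0
518 355 0 131.0 -69.0
518 355 0.008 126.0 -64.0
518 355 0.03 113.0 -49.0
420 384 0 66.0 -93.0
420 384 0.008 63.0 -87.0
420 384 0.03 57.0 -69.0
420 408 0 67.0 -114.0
420 408 0.008 65.0 -107.0
420 408 0.03 59.0 -87.0
0.0022947247022078693 -0.000527904407189036
```

Call:
jog_arm(
  deltas=[-0.0025,0.001,0.03,0,0,0,1,-0.0025,0.001,0.047,0,0,0,1,-0.0025,0.001,0.047,0,0,0,1,-0.0025,0.001,0.047,0,0,0,-0.4,-0.0025,0.001,0.047,0,0,0,-0.6,-0.0025,0.001,0.047,0,0,0,-0.8,-0.0025,0.001,0.047,0,0,0,-1,-0.0025,0.001,0.047,0,0,0,-1],
  squeeze=60,
)

```text
time: 3.55
tool_pos: [0.5118, -0.2775, 0.0519]
tcp_rot: [2.722, 1.567, 0.001]
wrist_force: [-0.0, 0.4, 3.8]
width: 0.221
grip_force: 61.4
```

Call:
jog_arm(
  deltas=[0,0,0,0,0,0,-1,0,0,0,0,0,0,-1,0,0,0,0,0,0,-1],
)

```text
time: 3.85
tool_pos: [0.5119, -0.2774, 0.0519]
tcp_rot: [2.722, 1.567, 0.001]
wrist_force: [-0.7, 2.1, 5.4]
width: 0.225
grip_force: 61.6
```

Run:
```python
from h import *
plan([.5111,-.2758,.18],-14.1)
print(readout.read_state()["wrist_force"])
```

```text
t 3.85 pos [ 0.5119 -0.2774  0.0519] yaw_y -30.15 q6 -0.01 tilt 0.04
 shift mm [   1.    -1.4 -128.1] turn [  0.04   0.   -16.05]
[-0.72601925  2.10179518  5.40043897]
```

Call:
jog_arm(
  deltas=[0,0,-0.01,0,0,0,-1,0,0,-0.04,0,0,0,-1,0,0,-0.08,0,0,0,-1,0,0,-0.12,0,0,-4,-1,0,0,-0.14,0,0,-8,-1,0,0,-0.14,0,0,-12,-1,0,0,-0.14,0,0,-16,-1,0,0,-0.14,0,0,-16,-1],
)

```text
time: 4.65
tool_pos: [0.5112, -0.2772, 0.1914]
tcp_rot: [-2.478, -1.931, 0.0]
wrist_force: [-0.0, 0.7, -2.4]
width: 0.221
grip_force: 60.8
```

Run:
```python
from h import *
plan([.5564,-.013,.18],-14.1)
print(readout.read_state()["wrist_force"])
```

```text
t 4.65 pos [ 0.5112 -0.2772  0.1914] yaw_y -14.15 q6 -0.29 tilt 0.01
 shift mm [267.2 -20.8  11.4] turn [-0.01  0.   -0.05]
[-0.03014435  0.74326535 -2.37606397]
```

Call:
jog_arm(
  deltas=[0.03,-0.002,0,0,0,0,-1,0.07,-0.005,0,0,0,0,-1,0.115,-0.009,0,0,0,0,-1,0.16,-0.013,0,0,0,0,-1,0.205,-0.016,0,0,0,0,-1,0.24,-0.019,0,0,0,0,-1,0.26,-0.021,0,0,0,0,-1,0.267,-0.021,0,0,0,0,-1],
)

```text
time: 5.45
tool_pos: [0.5561, -0.0112, 0.1908]
tcp_rot: [-2.476, -1.932, 0.001]
wrist_force: [-0.0, 0.1, -1.5]
width: 0.227
grip_force: 60.8
```

Call:
jog_arm(
  deltas=[0,0,0.011,0,0,0,-1,0,0,0.011,0,0,0,-1,0,0,0.011,0,0,0,-1],
)

```text
time: 5.75
tool_pos: [0.5556, -0.0145, 0.1791]
tcp_rot: [-2.479, -1.928, 0.003]
wrist_force: [-0.6, 0.4, -0.5]
width: 0.225
grip_force: 60.7
```

Run:
```python
from h import *
import pickle
plan([.5564,-.013,.18],-14.1)
print(readout.read_state()["wrist_force"])
o=[]
for n in("wrist","top","side"):
  c=read_camera(n);pickle.dump(c,open(n[0]+"3.pkl","wb"))
c=pickle.load(open("w3.pkl","rb"));cv2.imwrite("pics/w3.png",c["color"])
```

```text
t 5.75 pos [ 0.5556 -0.0145  0.1791] yaw_y -14.25 q6 0.18 tilt 0.13
 shift mm [ 1.7  0.4 -0.9] turn [-0.12  0.05 -0.15]
[-0.58894752  0.43120213 -0.47798364]
```

View pics/w3.png

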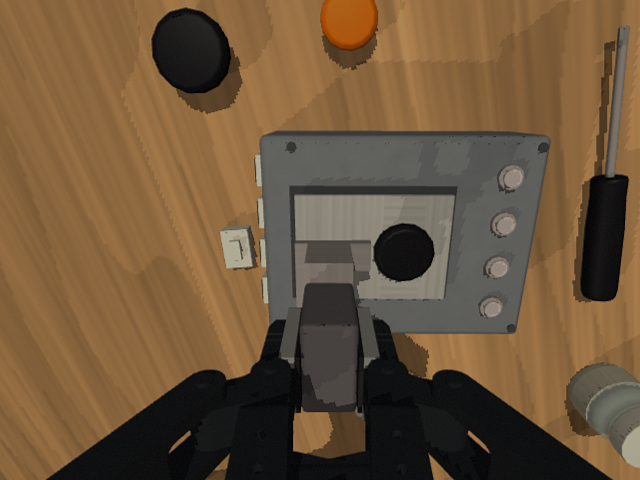

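The puller is held square: its +y tine's front corner is at about (371,241), the cap head at (404,252), and the plate corners are at (295,195), (454,195) and (444,299).

Run:
```python
from h import *
import pickle
c=pickle.load(open("w3.pkl","rb"));im=c["color"]
T=readout.read_state()["tool_pos"];a=np.radians(-14.1);x=np.array([np.cos(a),np.sin(a),0]);y=np.array([-np.sin(a),np.cos(a),0])
L=lambda p:((p-T)@x*1000).round(1).item().__str__()+" "+((p-T)@y*1000).round(1).item().__str__()
m=((im.max(2)<60)*255).astype(np.uint8);n=np.zeros_like(m);n[215:290,368:440]=m[215:290,368:440]
cs,_=cv2.findContours(n,0,1);k=max(cs,key=cv2.contourArea);(u,v),ax,an=cv2.fitEllipse(k);print("cap",u,v,ax,cv2.boundingRect(k))
print("cap rel TCP",L(ray(c,u,v,.0775)),ray(c,u,v,.0775))
t=pickle.load(open("t3.pkl","rb"));b=t["color"];m=((b.max(2)<80)*255).astype(np.uint8)
# plate in wrist image
hsv=cv2.cvtColor(im,cv2.COLOR_BGR2HSV)
for q in [(295,195),(454,195),(444,299)]: print("plate",L(ray(c,*q,.0705)))
for q,z in [((371,241),.132),((371,271),.127)]: print("tine front",L(ray(c,*q,z)))
for q in [(303,284),(356,284)]: print("handle top",L(ray(c,*q,.193)))
d=cv2.resize(im[180:420,260:460],None,fx=2.5,fy=2.5,interpolation=cv2.INTER_NEAREST);cv2.imwrite("pics/w3c.png",d)
print("rot check",att(c)[:,0],readout.read_state()["tool_pos"])
```

```text
cap 403.4027404785156 251.9636688232422 (56.48230743408203, 59.933937072753906) (374, 223, 61, 59)
cap rel TCP 45.8 1.4 [ 0.60115593 -0.02417104  0.0775    ]
plate -21.1 35.9
plate 75.8 35.7
plate 76.4 -34.7
tine front 19.3 26.6
tine front 20.3 9.4
handle top -8.5 32.7
handle top 8.2 32.6
rot check [ 0.96925476 -0.24605617 -0.00125701] [ 0.55643573 -0.01433739  0.18027392]
```

View pics/w3c.png

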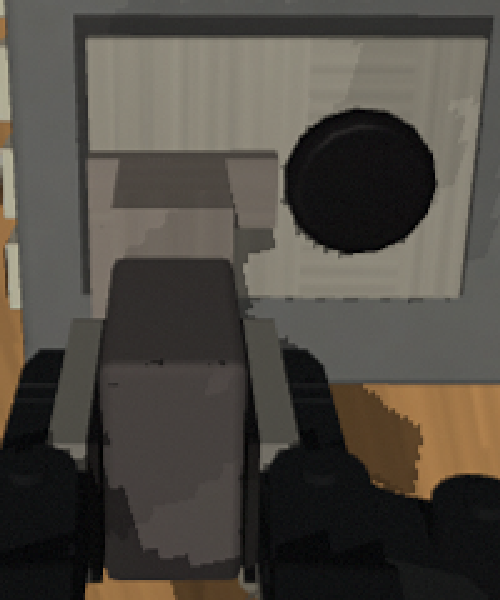

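Run:
```python
from h import *
import pickle
c=pickle.load(open("w3.pkl","rb"))
T=np.array([.5560,-.0144,.1797]);a=np.radians(-14.1);x=np.array([np.cos(a),np.sin(a),0]);y=np.array([-np.sin(a),np.cos(a),0])
for q in [(300,324.8),(358,324.8),(301.6,411),(357,411)]:
  p=ray(c,*q,T[2]+.0141)-T;print((p@x*1000).round(1),(p@y*1000).round(1))
p=ray(c,371,240.5,T[2]-.0469)-T;print("tine",(p@x*1000).round(1),(p@y*1000).round(1))
p=ray(c,295.5,240.5,T[2]-.0469)-T;print("rear",(p@x*1000).round(1),(p@y*1000).round(1))
plan([.5564,-.0140,.15],-14.1)
```

```text
-9.3 18.7
9.5 18.7
-9.7 -16.0
9.9 -16.0
tine 19.6 27.3
rear -15.5 27.4
t 5.9 pos [ 0.5564 -0.0143  0.1803] yaw_y -14.25 q6 0.18 tilt 0.01
 shift mm [ 0.3 -0.1 30.3] turn [ 0.    0.01 -0.15]
```

Call:
jog_arm(
  deltas=[0,0,0.02,0,0,0,-1,0,0,0.037,0,0,0,-1,0,0,0.047,0,0,0,-1,0,0,0.052,0,0,0,-1,0,0,0.054,0,0,0,-1,0,0,0.054,0,0,0,-1,0,0,0.054,0,0,0,-1],
)

```text
time: 6.6
tool_pos: [0.5571, -0.0134, 0.1271]
tcp_rot: [2.478, 1.93, 0.002]
wrist_force: [-0.6, 0.1, -0.8]
width: 0.224
grip_force: 60.8
```

Call:
jog_arm(
  deltas=[0,0,0,0,0,0,-1],
)

```text
time: 6.7
tool_pos: [0.5571, -0.0133, 0.1271]
tcp_rot: [2.477, 1.93, 0.002]
wrist_force: [0.8, -0.2, -1.4]
width: 0.226
grip_force: 60.8
```

Call:
jog_arm(
  deltas=[0,0,0,0,0,0,-1],
)

```text
time: 6.8
tool_pos: [0.5569, -0.0133, 0.1269]
tcp_rot: [2.478, 1.93, 0.001]
wrist_force: [-0.3, -0.4, -1.6]
width: 0.227
grip_force: 60.8
```

Run:
```python
from h import *
import pickle
c=read_camera("wrist");im=c["color"];pickle.dump(c,open("w4.pkl","wb"))
cv2.imwrite("pics/w4.png",cv2.resize(im[190:420,280:460],None,fx=3.2,fy=2.6,interpolation=cv2.INTER_NEAREST)[:598])
plan([.5564,-.0140,.15],-14.1)
```

```text
t 6.85 pos [ 0.5568 -0.0133  0.1268] yaw_y -14.15 q6 0.18 tilt 0.05
 shift mm [ -0.8  -0.2 -23.2] turn [ 0.05 -0.01 -0.05]
```

View pics/w4.png

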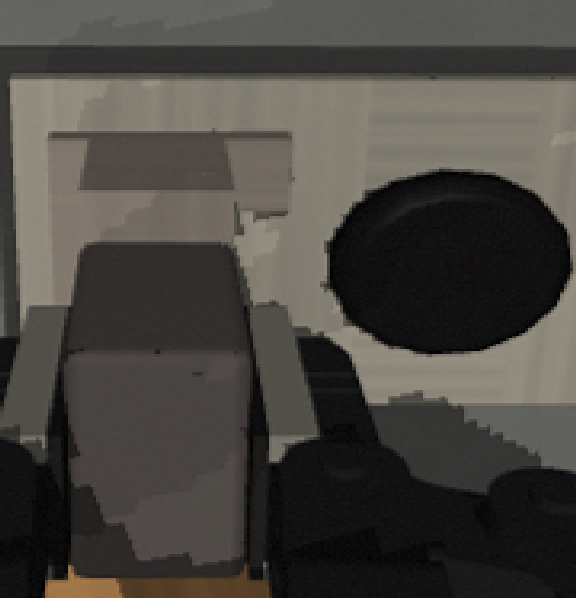

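Run:
```python
from h import *
import pickle
c=pickle.load(open("w4.pkl","rb"));im=c["color"]
T=np.array([.5568,-.0133,.1268]);a=np.radians(-14.1);x=np.array([np.cos(a),np.sin(a),0]);y=np.array([-np.sin(a),np.cos(a),0])
def L(n,u,v,z): p=ray(c,u,v,z)-T; print(n,(p@x*1000).round(1),(p@y*1000).round(1))
m=((im.max(2)<60)*255).astype(np.uint8);n=np.zeros_like(m);n[245:340,376:470]=m[245:340,376:470]
cs,_=cv2.findContours(n,0,1);k=max(cs,key=cv2.contourArea);(u,v),ax,an=cv2.fitEllipse(k);print(u,v,ax,cv2.boundingRect(k))
L("cap",u,v,.0775)
L("plate+",370,219.6,.0705);L("plate-",440,345.4,.0705)
L("tine",371,241.5,T[2]-.0469);L("rear",295.3,241.5,T[2]-.0469)
for q in [(301,325),(358,325),(302,411),(356.5,411)]: L("handle",*q,T[2]+.0141)
```

```text
419.6553039550781 290.309326171875 (69.35462188720703, 75.5987548828125) (382, 255, 77, 71)
cap 45.5 0.6
plate+ 20.4 34.9
plate- 60.9 -35.8
tine 20.2 26.9
rear -15.2 26.9
handle -8.7 18.5
handle 9.9 18.4
handle -9.2 -16.3
handle 10.2 -16.4
```

Call:
jog_arm(
  deltas=[-0.0008,0,0,0,0,0,-1,-0.0008,0,0.001,0,0,0,-1,-0.0008,0,0.002,0,0,0,-1,-0.0008,0,0.003,0,0,0,-1,-0.0008,0,0.0035,0,0,0,-1,-0.0008,0,0.0035,0,0,0,-1],
)

```text
time: 7.45
tool_pos: [0.5561, -0.0141, 0.1226]
tcp_rot: [-2.478, -1.931, 0.0]
wrist_force: [-0.2, -0.4, -1.7]
width: 0.225
grip_force: 60.8
```

Call:
jog_arm(
  deltas=[0,0,0.0003,0,0,0,-1,0,0,0.0005,0,0,0,-1,0,0,0.0005,0,0,0,-1],
)

```text
time: 7.75
tool_pos: [0.5563, -0.0141, 0.1224]
tcp_rot: [2.478, 1.931, 0.0]
wrist_force: [-0.1, -0.1, -0.8]
width: 0.228
grip_force: 60.8
```

Call:
jog_arm(
  deltas=[0,0,0.0003,0,0,0,-1,0,0,0.0005,0,0,0,-1,0,0,0.0005,0,0,0,-1],
)

```text
time: 8.05
tool_pos: [0.5563, -0.0141, 0.1221]
tcp_rot: [2.478, 1.931, 0.0]
wrist_force: [-1.7, 0.3, 1.2]
width: 0.224
grip_force: 61.0
```

Call:
jog_arm(
  deltas=[0,0,0.0003,0,0,0,-1,0,0,0.0006,0,0,0,-1,0,0,0.0006,0,0,0,-1],
)

```text
time: 8.35
tool_pos: [0.5564, -0.014, 0.1217]
tcp_rot: [2.478, 1.931, 0.0]
wrist_force: [-2.6, 0.8, 5.3]
width: 0.222
grip_force: 61.4
```

Call:
jog_arm(
  deltas=[0,0,0.0003,0,0,0,-1,0,0,0.0006,0,0,0,-1,0,0,0.0006,0,0,0,-1],
)

```text
time: 8.65
tool_pos: [0.5564, -0.014, 0.1213]
tcp_rot: [2.478, 1.931, 0.0]
wrist_force: [-4.4, 0.5, 6.3]
width: 0.224
grip_force: 61.8
```

Call:
jog_arm(
  deltas=[0,0,0.0003,0,0,0,-1,0,0,0.0006,0,0,0,-1,0,0,0.0006,0,0,0,-1],
)

```text
time: 8.95
tool_pos: [0.5564, -0.014, 0.1211]
tcp_rot: [2.478, 1.931, 0.0]
wrist_force: [-5.0, 1.1, 8.5]
width: 0.221
grip_force: 62.1
```

Call:
jog_arm(
  deltas=[0,0,0.0002,0,0,0,-1,0,0,0.0003,0,0,0,-1,0,0,0.0003,0,0,0,-1],
)

```text
time: 9.25
tool_pos: [0.5564, -0.014, 0.121]
tcp_rot: [2.478, 1.931, 0.0]
wrist_force: [-4.4, 0.5, 10.1]
width: 0.222
grip_force: 62.2
```

Call:
jog_arm(
  deltas=[0,0,0,0,0,0,-1],
)

```text
time: 9.35
tool_pos: [0.5564, -0.014, 0.121]
tcp_rot: [2.478, 1.931, 0.0]
wrist_force: [-4.6, 1.0, 9.4]
width: 0.229
grip_force: 62.2
```

Call:
jog_arm(
  deltas=[0,0,0.0003,0,0,0,-1,0,0,0.0006,0,0,0,-1,0,0,0.0009,0,0,0,-1,0,0,0.0009,0,0,0,-1],
)

```text
time: 9.75
tool_pos: [0.5564, -0.014, 0.1206]
tcp_rot: [2.478, 1.931, 0.0]
wrist_force: [-6.4, 0.6, 13.1]
width: 0.225
grip_force: 62.7
```

Call:
jog_arm(
  deltas=[0,0,0,0,0,0,-1],
)

```text
time: 9.85
tool_pos: [0.5564, -0.014, 0.1206]
tcp_rot: [2.478, 1.931, 0.0]
wrist_force: [-6.5, 2.1, 13.6]
width: 0.222
grip_force: 62.7
```

Call:
jog_arm(
  deltas=[0,0,0,0,0,0,-1],
)

```text
time: 9.95
tool_pos: [0.5564, -0.014, 0.1206]
tcp_rot: [2.478, 1.931, 0.0]
wrist_force: [-6.2, 0.4, 12.7]
width: 0.228
grip_force: 62.7
```

Call:
jog_arm(
  deltas=[0,0.0005,0.0002,0,0,0,-1,0,0.0015,0.0002,0,0,0,-1,0,0.003,0.0002,0,0,0,-1,0,0.004,0.0002,0,0,0,-1],
)

```text
time: 10.35
tool_pos: [0.557, -0.0142, 0.1199]
tcp_rot: [-2.474, -1.927, 0.008]
wrist_force: [-15.1, 3.3, 20.1]
width: 0.222
grip_force: 63.7
```

Call:
jog_arm(
  deltas=[0,0,0,0,0,0,-1],
)

```text
time: 10.45
tool_pos: [0.5571, -0.0142, 0.12]
tcp_rot: [-2.474, -1.927, 0.007]
wrist_force: [-14.4, 2.9, 19.2]
width: 0.225
grip_force: 63.6
```

Call:
jog_arm(
  deltas=[0,-0.001,-0.0005,0,0,0,-1,0,-0.001,-0.001,0,0,0,-1,0,-0.001,-0.001,0,0,0,-1],
)

```text
time: 10.75
tool_pos: [0.557, -0.0142, 0.1206]
tcp_rot: [-2.475, -1.928, 0.005]
wrist_force: [-10.9, 1.9, 14.4]
width: 0.223
grip_force: 62.9
```

Run:
```python
from h import *
plan([.5564,-.0140,.1206],-14.1);s=readout.read_state();print(s["wrist_force"],s["torque"])
M=R.from_rotvec(s["tcp_rot"]).as_matrix();print(M[:,2])
```

```text
t 10.75 pos [ 0.557  -0.0142  0.1206] yaw_y -14.16 q6 0.18 tilt 0.29
 shift mm [ 0.1 -0.6 -0. ] turn [-0.29  0.01 -0.06]
[-10.91910952   1.8892153   14.4431743 ] [ 0.37311022  1.91118631 -0.03887995]
[-0.0048875  0.0010538 -0.9999875]
```

Call:
jog_arm(
  deltas=[0,0,-0.0003,0,0,0,-1,0,0,-0.0006,0,0,0,-1,0,0,-0.0006,0,0,0,-1],
)

```text
time: 11.05
tool_pos: [0.5573, -0.0143, 0.1209]
tcp_rot: [-2.476, -1.929, 0.004]
wrist_force: [-8.1, 2.4, 12.1]
width: 0.221
grip_force: 62.7
```

Call:
jog_arm(
  deltas=[0,0,-0.0003,0,0,0,-1,0,0,-0.0006,0,0,0,-1,0,0,-0.0006,0,0,0,-1],
)

```text
time: 11.35
tool_pos: [0.5581, -0.0145, 0.1213]
tcp_rot: [-2.477, -1.93, 0.002]
wrist_force: [-4.9, 1.1, 8.6]
width: 0.228
grip_force: 62.2
```

Call:
jog_arm(
  deltas=[0,0.001,0,0,0,0,-1,0,0.002,0,0,0,0,-1,0,0.003,0,0,0,0,-1,0,0.004,0,0,0,0,-1],
)

```text
time: 11.75
tool_pos: [0.562, -0.0154, 0.1213]
tcp_rot: [-2.477, -1.929, 0.003]
wrist_force: [-6.6, 0.7, 10.0]
width: 0.222
grip_force: 62.2
```

Call:
jog_arm(
  deltas=[0,0.001,0,0,0,0,-1,0,0.002,0,0,0,0,-1,0,0.003,0,0,0,0,-1,0,0.004,0,0,0,0,-1],
)

```text
time: 12.15
tool_pos: [0.5658, -0.0164, 0.1213]
tcp_rot: [-2.477, -1.929, 0.003]
wrist_force: [-6.8, 2.0, 9.4]
width: 0.227
grip_force: 62.2
```

Call:
jog_arm(
  deltas=[0,-0.0005,0.0003,0,0,0,-1,0,-0.001,0.0005,0,0,0,-1,0,-0.001,0.0008,0,0,0,-1,0,-0.001,0.0008,0,0,0,-1],
)

```text
time: 12.55
tool_pos: [0.5658, -0.0164, 0.1211]
tcp_rot: [-2.478, -1.931, 0.0]
wrist_force: [-4.8, 1.2, 9.5]
width: 0.222
grip_force: 62.3
```

Call:
jog_arm(
  deltas=[0,0,0,0,0,0,-1],
)

```text
time: 12.65
tool_pos: [0.5658, -0.0164, 0.1211]
tcp_rot: [-2.478, -1.931, 0.0]
wrist_force: [-5.1, 1.2, 9.4]
width: 0.223
grip_force: 62.3
```

Call:
jog_arm(
  deltas=[0,0.0005,0.0002,0,0,0,-1,0,0.001,0.0004,0,0,0,-1,0,0.0013,0.0004,0,0,0,-1,0,0.0013,0.0004,0,0,0,-1],
)

```text
time: 13.05
tool_pos: [0.566, -0.0165, 0.1207]
tcp_rot: [-2.476, -1.929, 0.003]
wrist_force: [-8.3, 1.5, 12.7]
width: 0.222
grip_force: 62.7
```

Call:
jog_arm(
  deltas=[0,0,0,0,0,0,-1],
)

```text
time: 13.15
tool_pos: [0.566, -0.0165, 0.1207]
tcp_rot: [-2.476, -1.929, 0.003]
wrist_force: [-8.3, 3.3, 12.6]
width: 0.223
grip_force: 62.7
```

Call:
jog_arm(
  deltas=[0,0.0005,0.0001,0,0,0,-1,0,0.001,0.0001,0,0,0,-1,0,0.0015,0.0001,0,0,0,-1,0,0.0015,0.0001,0,0,0,-1],
)

```text
time: 13.55
tool_pos: [0.5663, -0.0165, 0.1205]
tcp_rot: [-2.475, -1.928, 0.006]
wrist_force: [-12.0, 1.3, 15.6]
width: 0.226
grip_force: 63.0
```

Call:
jog_arm(
  deltas=[0,0.0003,-0.0002,0,0,0,-1,0,0.0006,-0.0003,0,0,0,-1,0,0.0006,-0.0003,0,0,0,-1],
)

```text
time: 13.85
tool_pos: [0.5671, -0.0167, 0.1207]
tcp_rot: [-2.475, -1.928, 0.005]
wrist_force: [-9.3, 3.5, 13.0]
width: 0.224
grip_force: 62.9
```

Call:
jog_arm(
  deltas=[0,0.0003,-0.0001,0,0,0,-1,0,0.0006,-0.0001,0,0,0,-1,0,0.0009,-0.0001,0,0,0,-1],
)

```text
time: 14.15
tool_pos: [0.568, -0.017, 0.1207]
tcp_rot: [-2.475, -1.928, 0.005]
wrist_force: [-9.5, 2.3, 12.2]
width: 0.226
grip_force: 62.9
```

Call:
jog_arm(
  deltas=[0,0.0007,0.0001,0,0,0,-1,0,0.0014,0.0002,0,0,0,-1,0,0.0021,0.0002,0,0,0,-1,0,0.0028,0.0002,0,0,0,-1],
)

```text
time: 14.55
tool_pos: [0.5705, -0.0176, 0.1206]
tcp_rot: [-2.475, -1.928, 0.006]
wrist_force: [-11.0, 3.2, 14.7]
width: 0.223
grip_force: 63.0
```

Call:
jog_arm(
  deltas=[0,0.0008,0,0,0,0,-1,0,0.0016,0,0,0,0,-1,0,0.0024,0,0,0,0,-1,0,0.0032,0,0,0,0,-1],
)

```text
time: 14.95
tool_pos: [0.5737, -0.0183, 0.1206]
tcp_rot: [-2.475, -1.928, 0.005]
wrist_force: [-11.3, 1.7, 15.6]
width: 0.221
grip_force: 63.0
```

Call:
jog_arm(
  deltas=[0,0.001,0,0,0,0,-1,0,0.002,0,0,0,0,-1,0,0.003,0,0,0,0,-1,0,0.004,0,0,0,0,-1,0,0.005,0,0,0,0,-1],
)

```text
time: 15.45
tool_pos: [0.5786, -0.0196, 0.1207]
tcp_rot: [-2.475, -1.928, 0.005]
wrist_force: [-10.2, 3.4, 14.7]
width: 0.224
grip_force: 63.0
```

Call:
jog_arm(
  deltas=[0,0.001,0,0,0,0,-1,0,0.002,0,0,0,0,-1,0,0.003,0,0,0,0,-1,0,0.004,0,0,0,0,-1,0,0.005,0,0,0,0,-1],
)

```text
time: 15.95
tool_pos: [0.5833, -0.0207, 0.1206]
tcp_rot: [-2.475, -1.928, 0.005]
wrist_force: [-10.6, 2.1, 14.1]
width: 0.226
grip_force: 62.9
```

Call:
jog_arm(
  deltas=[0,0.001,0,0,0,0,-1,0,0.002,0,0,0,0,-1,0,0.003,0,0,0,0,-1,0,0.004,0,0,0,0,-1,0,0.005,0,0,0,0,-1],
)

```text
time: 16.45
tool_pos: [0.588, -0.0219, 0.1206]
tcp_rot: [-2.475, -1.928, 0.006]
wrist_force: [-10.8, 2.5, 15.1]
width: 0.224
grip_force: 62.9
```

Call:
jog_arm(
  deltas=[0,0.001,0,0,0,0,-1,0,0.002,0,0,0,0,-1,0,0.003,0,0,0,0,-1,0,0.004,0,0,0,0,-1,0,0.005,0,0,0,0,-1],
)

```text
time: 16.95
tool_pos: [0.5927, -0.0231, 0.1206]
tcp_rot: [-2.474, -1.928, 0.006]
wrist_force: [-12.2, 2.4, 14.7]
width: 0.224
grip_force: 62.9
```

Run:
```python
from h import *
import pickle
plan([.599,-.0247,.1206],-14.1);print(readout.read_state()["wrist_force"])
c=read_camera("wrist");pickle.dump(c,open("w5.pkl","wb"))
cv2.imwrite("pics/w5.png",cv2.resize(c["color"][190:420,240:440],None,fx=3,fy=2.6,interpolation=cv2.INTER_NEAREST)[:598])
```

```text
t 16.95 pos [ 0.5927 -0.0231  0.1206] yaw_y -14.16 q6 0.17 tilt 0.36
 shift mm [ 0.   6.5 -0.1] turn [-0.36  0.01 -0.06]
[-12.18255082   2.43282595  14.65254493]
```

View pics/w5.png

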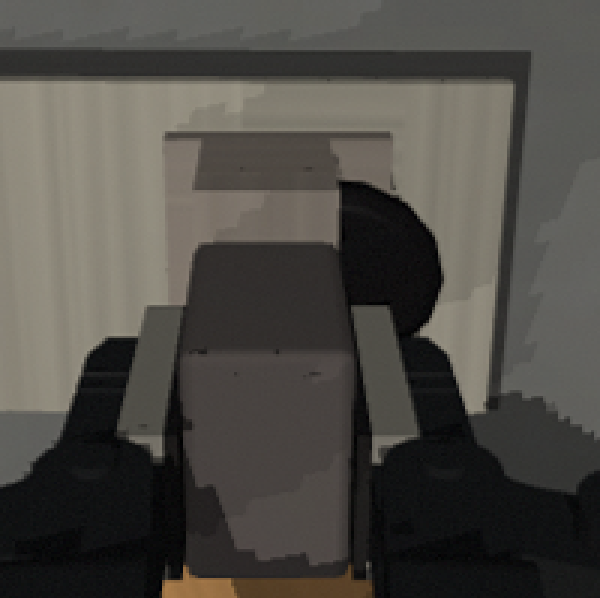

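The fork straddles the skirt under the head. The tine front is at (371,242) and the head's right edge at (387,294).

Run:
```python
from h import *
import pickle
c=pickle.load(open("w5.pkl","rb"))
T=np.array([.5927,-.0231,.1206]);a=np.radians(-14.1);x=np.array([np.cos(a),np.sin(a),0]);y=np.array([-np.sin(a),np.cos(a),0])
def L(n,u,v,z): p=ray(c,u,v,z)-T; print(n,(p@x*1000).round(1),(p@y*1000).round(1))
L("cap right edge",387.3,295,.0775);L("tine",370.8,241.5,.0737);L("cap far edge",354,259.5,.0815)
L("plate right",413,222,.0705);L("plate right",404.5,340,.0705)
```

```text
cap right edge 28.1 1.2
tine 19.7 26.9
cap far edge 11.5 20.9
plate right 39.4 35.5
plate right 39.4 -28.2
```

Call:
jog_arm(
  deltas=[0,0.001,0,0,0,0,-1,0,0.002,0,0,0,0,-1,0,0.003,0,0,0,0,-1,0,0.004,0,0,0,0,-1,0,0.005,0,0,0,0,-1],
)

```text
time: 17.5
tool_pos: [0.5975, -0.0243, 0.1205]
tcp_rot: [-2.474, -1.928, 0.006]
wrist_force: [-12.1, 2.4, 14.8]
width: 0.224
grip_force: 62.9
```

Call:
jog_arm(
  deltas=[0,0.0005,0,0,0,0,-1,0,0.001,0,0,0,0,-1],
)

```text
time: 17.7
tool_pos: [0.5984, -0.0245, 0.1206]
tcp_rot: [-2.474, -1.928, 0.006]
wrist_force: [-10.8, 2.2, 14.9]
width: 0.224
grip_force: 63.0
```

Call:
jog_arm(
  deltas=[0,0.0005,0,0,0,0,-1,0,0.001,0,0,0,0,-1],
)

```text
time: 17.9
tool_pos: [0.5993, -0.0248, 0.1205]
tcp_rot: [-2.474, -1.928, 0.007]
wrist_force: [-11.5, 3.3, 15.6]
width: 0.226
grip_force: 63.0
```

Call:
jog_arm(
  deltas=[0,0.0005,0,0,0,0,-1,0,0.001,0,0,0,0,-1],
)

```text
time: 18.1
tool_pos: [0.6002, -0.025, 0.1205]
tcp_rot: [-2.474, -1.928, 0.007]
wrist_force: [-12.4, 3.0, 15.1]
width: 0.225
grip_force: 63.0
```

Call:
jog_arm(
  deltas=[0,0.0005,0,0,0,0,-1,0,0.001,0,0,0,0,-1],
)

```text
time: 18.3
tool_pos: [0.6012, -0.0252, 0.1206]
tcp_rot: [-2.474, -1.928, 0.007]
wrist_force: [-12.2, 3.7, 16.1]
width: 0.225
grip_force: 62.9
```

Call:
jog_arm(
  deltas=[0,0.0005,0,0,0,0,-1,0,0.001,0,0,0,0,-1],
)

```text
time: 18.5
tool_pos: [0.6021, -0.0255, 0.1205]
tcp_rot: [-2.474, -1.927, 0.007]
wrist_force: [-13.6, 3.7, 14.7]
width: 0.228
grip_force: 63.0
```

Call:
jog_arm(
  deltas=[0,0.0004,0,0,0,0,-1,0,0.0008,0,0,0,0,-1],
)

```text
time: 18.7
tool_pos: [0.6029, -0.0257, 0.1205]
tcp_rot: [-2.474, -1.927, 0.007]
wrist_force: [-12.6, 3.5, 15.2]
width: 0.225
grip_force: 62.9
```

Call:
jog_arm(
  deltas=[0,0,0,0,0,0,-1],
)

```text
time: 18.8
tool_pos: [0.6029, -0.0257, 0.1206]
tcp_rot: [-2.474, -1.927, 0.007]
wrist_force: [-11.8, 2.7, 15.4]
width: 0.227
grip_force: 62.9
```

Run:
```python
from h import *
import pickle
c=read_camera("wrist");s=readout.read_state();im=c["color"]
T=s["tool_pos"];a=np.radians(-14.1);x=np.array([np.cos(a),np.sin(a),0])
m=(im.max(2)<45)[262:300,360:400];r=[360+np.where(q)[0].max() if q.any() else 0 for q in m];print(r, T,s["wrist_force"])
for i in (25,33): print((ray(c,r[i],262+i,.0775)-T)@x*1000-19)
g=cv2.cvtColor(im,6).astype(int);print(g[250,358:385]); print("plate col",g[240,385:425])
```

```text
[0, 0, 0, np.int64(391), 0, np.int64(387), np.int64(387), 0, 0, 0, np.int64(387), 0, 0, 0, 0, 0, np.int64(360), np.int64(361), np.int64(390), np.int64(387), np.int64(362), np.int64(362), np.int64(362), np.int64(363), np.int64(363), np.int64(363), np.int64(363), np.int64(363), np.int64(364), np.int64(364), np.int64(364), np.int64(364), np.int64(365), np.int64(365), np.int64(365), np.int64(365), np.int64(365), np.int64(365)] [ 0.60293918 -0.02568273  0.12056569] [-12.01692796   2.97636378  15.20084985]
-2.678246939866696
-1.6019395434362274
[105 106 106 106 107 106 105 105 106 105 106 105 105 125 128 125 124 122
 121 123 121 122 124 125 126 124 123]
plate col [123 122 109  63  46  47  48  47  63  85  89  88  88  88  89  88  88  87
  88  88  87  88  87  87  87  88  88  87  88  87  87  88  87  88  87  86
  86  88  87  88]
```

Run:
```python
from h import *
c=read_camera("wrist");s=readout.read_state();im=c["color"];g=cv2.cvtColor(im,6).astype(int)
T=s["tool_pos"];a=np.radians(-14.1);x=np.array([np.cos(a),np.sin(a),0])
for r in (262,270,278,286,294,302): print(r,g[r,346:392].tolist())
for u,v in [(387.5,240)]: print("seat by plate",(ray(c,u,v,.0705)-T)@x*1000-30)
print("tine",(ray(c,370.5,250,.0737)-T)@x*1000-20)
```

```text
262 [71, 70, 70, 72, 71, 72, 72, 54, 98, 107, 104, 104, 104, 104, 105, 104, 105, 104, 103, 104, 105, 104, 104, 104, 94, 119, 126, 124, 122, 120, 120, 121, 120, 121, 125, 126, 125, 123, 122, 121, 100, 58, 46, 49, 48, 47]
270 [105, 105, 104, 105, 106, 108, 90, 36, 8, 32, 103, 111, 107, 109, 97, 97, 98, 99, 99, 98, 98, 98, 107, 108, 123, 125, 124, 122, 122, 120, 119, 120, 122, 123, 127, 124, 123, 123, 121, 122, 76, 48, 45, 48, 46, 53]
278 [104, 104, 106, 105, 105, 109, 91, 40, 9, 13, 11, 16, 11, 3, 26, 68, 114, 122, 124, 124, 122, 122, 123, 126, 125, 125, 123, 122, 119, 121, 120, 121, 122, 124, 125, 124, 123, 122, 121, 108, 65, 47, 46, 47, 44, 73]
286 [46, 46, 47, 43, 40, 40, 39, 21, 10, 16, 11, 14, 11, 14, 13, 14, 8, 13, 117, 126, 124, 122, 124, 126, 125, 123, 122, 120, 118, 117, 119, 121, 123, 125, 125, 124, 122, 121, 122, 82, 48, 47, 47, 44, 51, 82]
294 [46, 47, 47, 46, 44, 42, 41, 31, 16, 16, 14, 16, 16, 12, 10, 11, 14, 11, 7, 43, 115, 125, 125, 124, 124, 122, 119, 119, 118, 119, 120, 121, 124, 125, 123, 123, 122, 121, 103, 61, 45, 47, 47, 45, 71, 85]
302 [46, 45, 46, 47, 48, 43, 39, 41, 34, 18, 13, 14, 15, 14, 15, 12, 10, 4, 71, 120, 125, 124, 125, 125, 123, 120, 119, 117, 118, 118, 120, 122, 125, 125, 123, 122, 120, 120, 81, 49, 45, 46, 45, 53, 85, 90]
seat by plate -2.0640719886858285
tine -0.2991739680884571
```

Call:
jog_arm(
  deltas=[0,-0.0005,0,0,0,0,-1,0,-0.001,0,0,0,0,-1,0,-0.0015,0,0,0,0,-1,0,-0.002,0,0,0,0,-1,0,-0.0025,0,0,0,0,-1,0,-0.003,0,0,0,0,-1,0,-0.0035,0,0,0,0,-1],
)

```text
time: 19.6
tool_pos: [0.6024, -0.0255, 0.121]
tcp_rot: [-2.478, -1.931, -0.0]
wrist_force: [-4.3, 0.2, 9.8]
width: 0.228
grip_force: 62.3
```

Call:
jog_arm(
  deltas=[0,0,-0.0005,0,0,0,-1,0,0,-0.001,0,0,0,-1,0,0,-0.0015,0,0,0,-1],
)

```text
time: 19.9
tool_pos: [0.6024, -0.0256, 0.1215]
tcp_rot: [-2.478, -1.931, -0.0]
wrist_force: [-1.6, 1.3, 4.1]
width: 0.225
grip_force: 61.5
```

Call:
jog_arm(
  deltas=[0,0,-0.0005,0,0,0,-1,0,0,-0.001,0,0,0,-1,0,0,-0.0015,0,0,0,-1,0,0,-0.002,0,0,0,-1],
)

```text
time: 20.3
tool_pos: [0.6022, -0.0257, 0.1221]
tcp_rot: [-2.478, -1.931, 0.0]
wrist_force: [2.0, 1.9, -5.9]
width: 0.226
grip_force: 60.1
```

Call:
jog_arm(
  deltas=[0,0,-0.0005,0,0,0,-1,0,0,-0.001,0,0,0,-1,0,0,-0.0015,0,0,0,-1,0,0,-0.002,0,0,0,-1],
)

```text
time: 20.7
tool_pos: [0.6015, -0.0257, 0.1231]
tcp_rot: [-2.477, -1.93, 0.003]
wrist_force: [4.7, 0.6, -17.7]
width: 0.222
grip_force: 59.1
```

Call:
jog_arm(
  deltas=[0,0,-0.0005,0,0,0,-1,0,0,-0.001,0,0,0,-1,0,0,-0.0015,0,0,0,-1,0,0,-0.002,0,0,0,-1],
)

```text
time: 21.1
tool_pos: [0.6029, -0.0259, 0.1295]
tcp_rot: [2.477, 1.93, 0.001]
wrist_force: [-2.6, 0.9, 1.1]
width: 0.223
grip_force: 61.7
```

Call:
jog_arm(
  deltas=[0,0,-0.001,0,0,0,-1,0,0,-0.002,0,0,0,-1,0,0,-0.003,0,0,0,-1,0,0,-0.004,0,0,0,-1,0,0,-0.006,0,0,0,-1,0,0,-0.008,0,0,0,-1,0,0,-0.01,0,0,0,-1,0,0,-0.012,0,0,0,-1],
)

```text
time: 21.9
tool_pos: [0.6028, -0.0258, 0.1396]
tcp_rot: [2.478, 1.93, 0.001]
wrist_force: [0.1, -0.1, -1.4]
width: 0.223
grip_force: 61.5
```

Call:
jog_arm(
  deltas=[0,0,-0.002,0,0,0,-1,0,0,-0.005,0,0,0,-1,0,0,-0.008,0,0,0,-1,0,0,-0.012,0,0,0,-1,0,0,-0.016,0,0,0,-1,0,0,-0.02,0,0,0,-1,0,0,-0.02,0,0,0,-1,0,0,-0.02,0,0,0,-1],
)

```text
time: 22.7
tool_pos: [0.6025, -0.0257, 0.1594]
tcp_rot: [2.478, 1.931, 0.0]
wrist_force: [0.5, 0.1, -2.9]
width: 0.228
grip_force: 61.5
```

Run:
```python
from h import *
import pickle
c=read_camera("wrist");t=read_camera("top");s=readout.read_state();im=c["color"];T=s["tool_pos"];print(T,s["wrist_force"])
m=((im.max(2)<30)*255).astype(np.uint8)[230:320,340:420]
for r in range(240,312,10): print(r,cv2.cvtColor(im,6)[r,346:384].tolist())
# top view: is the button still dark-capped?
for n,p in [("cap at seat",[.6007,-.0245,.0815]),("cap carried",[T[0],T[1],T[2]-.034])]: print(n,proj(c,p),proj(t,p))
plan([.485,.321,.18],-5.3)
```

```text
[ 0.60223317 -0.02568001  0.15897586] [ 0.42285369 -0.57893597 -1.28945954]
240 [88, 88, 89, 89, 88, 89, 90, 91, 89, 89, 89, 87, 87, 89, 89, 89, 89, 90, 90, 89, 89, 85, 81, 82, 99, 117, 124, 123, 122, 120, 121, 93, 55, 44, 46, 43, 81, 86]
250 [73, 72, 71, 71, 70, 94, 104, 105, 103, 104, 104, 104, 104, 104, 104, 105, 104, 105, 104, 105, 105, 104, 105, 104, 102, 120, 124, 122, 121, 119, 121, 70, 43, 47, 45, 61, 83, 89]
260 [72, 72, 71, 72, 73, 71, 80, 99, 104, 102, 104, 103, 103, 102, 101, 104, 103, 103, 103, 104, 102, 103, 103, 103, 108, 133, 137, 135, 134, 133, 106, 60, 42, 45, 43, 81, 87, 86]
270 [102, 102, 104, 103, 104, 105, 110, 50, 0, 37, 93, 102, 99, 100, 100, 99, 100, 98, 99, 99, 99, 97, 105, 105, 122, 135, 136, 134, 132, 134, 79, 47, 47, 45, 63, 85, 87, 87]
280 [102, 102, 103, 104, 104, 107, 97, 46, 10, 11, 11, 16, 11, 15, 7, 3, 29, 126, 136, 132, 130, 119, 116, 132, 137, 137, 135, 132, 132, 111, 65, 47, 46, 46, 82, 87, 87, 87]
290 [47, 45, 46, 45, 42, 41, 39, 23, 13, 15, 9, 14, 9, 10, 9, 13, 13, 5, 13, 122, 132, 129, 130, 133, 135, 134, 133, 132, 132, 86, 49, 45, 43, 62, 83, 87, 87, 85]
300 [46, 45, 47, 46, 47, 42, 41, 40, 32, 13, 4, 13, 14, 12, 10, 10, 11, 9, 0, 111, 129, 128, 130, 134, 135, 134, 132, 131, 116, 66, 45, 49, 47, 88, 96, 94, 94, 93]
310 [45, 45, 45, 46, 45, 45, 46, 42, 40, 37, 19, 26, 72, 78, 75, 77, 76, 75, 77, 77, 76, 76, 75, 73, 126, 136, 130, 131, 88, 54, 50, 48, 55, 89, 94, 93, 94, 94]
cap at seat (np.float64(324.393431097876), np.float64(268.20234295656763)) (np.float64(326.16978964875653), np.float64(240.08586038494428))
cap carried (np.float64(327.37919355263733), np.float64(305.67401654702354)) (np.float64(327.3460998497353), np.float64(236.46737929564532))
t 22.8 pos [ 0.6022 -0.0257  0.159 ] yaw_y -14.15 q6 0.16 tilt 0.02
 shift mm [ 307.5 -198.5  -21. ] turn [-0.02  0.   -8.85]
```

Call:
jog_arm(
  deltas=[0.003,-0.002,-0.003,0,0,0,-1,0.01,-0.0065,-0.008,0,0,0,-1,0.02,-0.013,-0.014,0,0,0,-1,0.034,-0.022,-0.018,0,0,0,-1,0.05,-0.0325,-0.021,0,0,0,-1,0.069,-0.0445,-0.021,0,0,0,-1,0.088,-0.057,-0.021,0,0,0,-1,0.109,-0.0705,-0.021,0,0,0,-1],
)

```text
time: 23.6
tool_pos: [0.56, 0.0992, 0.1808]
tcp_rot: [2.478, 1.931, 0.001]
wrist_force: [0.3, -0.4, -2.1]
width: 0.223
grip_force: 61.5
```

Call:
jog_arm(
  deltas=[0.021,-0.0135,0,0,0,0,-1,0.042,-0.027,0,0,0,0,-1,0.063,-0.0405,0,0,0,0,-1,0.084,-0.054,0,0,0,0,-1,0.105,-0.068,0,0,0,0,-1,0.126,-0.081,0,0,0,0,-1,0.144,-0.093,0,0,0,0,-1,0.16,-0.103,0,0,0,0,-1],
)

```text
time: 24.4
tool_pos: [0.4985, 0.2797, 0.1808]
tcp_rot: [-2.477, -1.932, -0.001]
wrist_force: [0.2, 0.9, -1.8]
width: 0.221
grip_force: 61.5
```

Call:
jog_arm(
  deltas=[0.013,-0.009,0,0,0,0,-1,0.023,-0.015,0,0,0,0,-1,0.03,-0.02,0,0,0,0,-1,0.035,-0.023,0,0,0,0,-1,0.038,-0.024,0,0,0,0,-1,0.038,-0.024,0,0,0,0,-1],
)

```text
time: 25.0
tool_pos: [0.4861, 0.3203, 0.1801]
tcp_rot: [2.478, 1.931, -0.0]
wrist_force: [-0.4, 0.0, -2.0]
width: 0.22
grip_force: 61.5
```

Run:
```python
from h import *
plan([.485,.321,.07],-14.15);s=readout.read_state();T=s["tool_pos"];print(s["wrist_force"])
c=read_camera("wrist");im=c["color"];g=cv2.cvtColor(im,6)
for r in range(250,320,10): print(r,g[r,346:384].tolist())
t=read_camera("top");h=cv2.cvtColor(t["color"],40);cv2.imwrite("pics/t6.png",t["color"])
m=((h[...,1]<60)&(h[...,2]>150)).astype(np.uint8);m[:, :137]=0;m[:,235:]=0;m[:240]=0;m[350:]=0
n,_,st,ce=cv2.connectedComponentsWithStats(m)
for i in range(1,n):
  if st[i,4]>15: print("white",ce[i],ray(t,*ce[i],.02),st[i,4])
```

```text
t 25.0 pos [0.4861 0.3203 0.1801] yaw_y -14.16 q6 0.79 tilt 0.01
 shift mm [  0.4  -1.3 110.1] turn [ 0.01  0.01 -0.01]
[-0.43822664  0.00766987 -2.00221456]
250 [85, 86, 86, 86, 85, 112, 123, 125, 124, 123, 124, 124, 123, 125, 125, 125, 124, 124, 124, 123, 125, 123, 124, 124, 127, 98, 87, 87, 88, 88, 88, 88, 88, 89, 88, 90, 89, 89]
260 [85, 85, 86, 86, 86, 87, 86, 118, 124, 122, 122, 122, 121, 123, 121, 123, 122, 122, 123, 122, 122, 122, 123, 124, 117, 95, 88, 88, 87, 89, 89, 89, 88, 89, 89, 88, 88, 89]
270 [122, 122, 123, 123, 123, 125, 130, 60, 0, 46, 106, 115, 113, 113, 113, 114, 113, 113, 113, 113, 113, 117, 118, 119, 102, 90, 88, 88, 88, 88, 88, 89, 89, 88, 89, 88, 89, 88]
280 [122, 121, 122, 123, 124, 126, 131, 66, 15, 17, 16, 16, 17, 18, 14, 12, 14, 45, 50, 49, 46, 73, 88, 90, 87, 89, 88, 88, 88, 88, 87, 88, 89, 87, 88, 88, 87, 89]
290 [57, 56, 54, 55, 52, 49, 49, 30, 11, 13, 16, 20, 16, 17, 16, 15, 16, 12, 13, 82, 91, 89, 89, 87, 90, 89, 88, 88, 88, 88, 89, 88, 88, 88, 89, 87, 88, 89]
300 [55, 54, 56, 55, 55, 53, 48, 49, 39, 16, 5, 16, 20, 18, 16, 14, 19, 13, 7, 77, 90, 89, 89, 88, 89, 88, 88, 88, 87, 87, 88, 88, 88, 87, 89, 89, 89, 89]
310 [57, 57, 57, 55, 57, 55, 55, 51, 49, 46, 23, 30, 84, 93, 91, 92, 92, 91, 91, 91, 90, 91, 91, 91, 83, 79, 80, 79, 79, 80, 79, 79, 80, 79, 80, 80, 79, 80]
white [210.14503817 324.21374046] [0.41308204 0.25496761 0.02      ] 131
white [159.83333333 322.16666667] [0.42076425 0.37419753 0.02      ] 18
```

Call:
jog_arm(
  deltas=[0,-0.001,0.005,0,0,0,-1,0,-0.001,0.018,0,0,0,-1,0,-0.001,0.036,0,0,0,-1,0,-0.001,0.056,0,0,0,-1,0,-0.001,0.076,0,0,0,-1,0,-0.001,0.092,0,0,0,-1,0,-0.001,0.104,0,0,0,-1,0,-0.001,0.11,0,0,0,-1],
)

```text
time: 25.9
tool_pos: [0.4842, 0.3199, 0.0683]
tcp_rot: [-2.478, -1.93, 0.004]
wrist_force: [-0.9, 0.2, -1.8]
width: 0.225
grip_force: 61.4
```

Call:
jog_arm(
  deltas=[0,0,0.002,0,0,0,-1,0,0,0.004,0,0,0,-1,0,0,0.006,0,0,0,-1,0,0,0.008,0,0,0,-1,0,0,0.01,0,0,0,-1,0,0,0.012,0,0,0,-1,0,0,0.0125,0,0,0,-1,0,0,0.0125,0,0,0,-1],
)

```text
time: 26.7
tool_pos: [0.4849, 0.3205, 0.0576]
tcp_rot: [-2.478, -1.931, 0.0]
wrist_force: [-0.2, 0.1, -1.1]
width: 0.224
grip_force: 61.5
```

Call:
jog_arm(
  deltas=[0,0,0.0005,0,0,0,-1,0,0,0.001,0,0,0,-1,0,0,0.001,0,0,0,-1],
)

```text
time: 27.0
tool_pos: [0.485, 0.3205, 0.0566]
tcp_rot: [2.478, 1.931, -0.0]
wrist_force: [-1.2, 0.0, -1.2]
width: 0.221
grip_force: 61.5
```

Call:
jog_arm(
  deltas=[0,0,0.0004,0,0,0,-1,0,0,0.0008,0,0,0,-1,0,0,0.0008,0,0,0,-1],
)

```text
time: 27.3
tool_pos: [0.4851, 0.3205, 0.056]
tcp_rot: [2.478, 1.931, 0.0]
wrist_force: [-0.1, 0.1, -0.6]
width: 0.225
grip_force: 61.8
```

Call:
jog_arm(
  deltas=[0,0,0.0003,0,0,0,-1,0,0,0.0003,0,0,0,-1],
)

```text
time: 27.5
tool_pos: [0.4851, 0.3206, 0.056]
tcp_rot: [-2.478, -1.931, -0.0]
wrist_force: [-1.7, -0.6, 2.3]
width: 0.228
grip_force: 62.0
```

Call:
jog_arm(
  deltas=[0,0,0,0,0,0,-0.5,0,0,0,0,0,0,-0.4,0,0,0,0,0,0,-0.2,0,0,0,0,0,0,0,0,0,0,0,0,0,0.1,0,0,0,0,0,0,0.1,0,0,0,0,0,0,0.1],
  squeeze=20,
)

```text
time: 28.2
tool_pos: [0.485, 0.3205, 0.0555]
tcp_rot: [-2.478, -1.931, 0.0]
wrist_force: [0.7, -0.1, 0.5]
width: 0.552
grip_force: 0.0
```

Call:
jog_arm(
  deltas=[0,0,-0.01,0,0,0,0.1,0,0,-0.03,0,0,0,0.1,0,0,-0.06,0,0,0,0.1,0,0,-0.1,0,0,0,0.1,0,0,-0.14,0,0,0,0.1,0,0,-0.15,0,0,0,0.1,0,0,-0.15,0,0,0,0.1,0,0,-0.15,0,0,0,0.1],
)

```text
time: 29.0
tool_pos: [0.4845, 0.3202, 0.2049]
tcp_rot: [-2.478, -1.931, 0.002]
wrist_force: [0.3, 0.0, -0.8]
width: 0.547
grip_force: 0.0
```

Run:
```python
from h import *
c=read_camera("wrist");im=c["color"];s=readout.read_state();print(s["time"],s["tool_pos"],s["wrist_force"],s["width"])
P=np.array([.4851,.3206,0])
for n,z in [("base",.004),("handle top",.07)]: print(n,proj(c,P+[0,0,z]))
u,v=map(int,proj(c,P+[0,0,.03]))
m=((im.max(2)<30)*255).astype(np.uint8);n,_,st,ce=cv2.connectedComponentsWithStats(m[:,:])
for i in range(1,n):
  if st[i,4]>60: print("dark",ce[i].round(),st[i])
t=read_camera("top");m=((t["color"].max(2)<45)*255).astype(np.uint8);n,_,st,ce=cv2.connectedComponentsWithStats(m)
print(proj(t,P+[0,0,.07]))
g=cv2.cvtColor(im,6)
for r in range(max(0,v-90),min(480,v+90),12): print(r,g[r,max(0,u-66):u+66:6].tolist())
```

```text
29.05 [0.4839002  0.31985135 0.20379281] [-0.93266527  0.15171664 -0.37649729] 0.5499878058089723
base (np.float64(328.9965711465125), np.float64(214.14199566180608))
handle top (np.float64(329.0630218612591), np.float64(237.50152243217707))
dark [311. 217.] [307 201   9  34 205]
dark [346. 217.] [343 201   9  33 187]
dark [327. 428.] [   31   311   597   169 40323]
dark [238. 330.] [229 323  18  14 154]
(np.float64(177.99171872543795), np.float64(293.35877494185047))
132 [48, 51, 37, 82, 82, 83, 83, 83, 83, 84, 82, 83, 82, 83, 81, 83, 81, 82, 81, 81, 81, 40]
144 [80, 81, 80, 82, 82, 82, 82, 82, 82, 82, 81, 82, 81, 81, 81, 81, 81, 82, 80, 80, 81, 80]
156 [79, 82, 80, 81, 80, 80, 80, 81, 81, 81, 81, 81, 80, 81, 81, 80, 80, 79, 80, 80, 80, 80]
168 [81, 78, 77, 80, 80, 79, 79, 80, 78, 80, 79, 80, 80, 80, 80, 81, 79, 78, 79, 78, 79, 79]
180 [79, 80, 79, 79, 78, 80, 79, 80, 79, 78, 79, 81, 79, 79, 80, 80, 80, 78, 79, 80, 80, 80]
192 [78, 78, 78, 80, 79, 78, 80, 79, 121, 123, 119, 119, 124, 122, 122, 90, 78, 79, 79, 78, 79, 78]
204 [78, 79, 79, 77, 79, 78, 79, 78, 21, 51, 52, 53, 53, 51, 52, 34, 78, 80, 78, 78, 86, 85]
216 [78, 77, 78, 77, 79, 78, 78, 80, 19, 61, 80, 58, 79, 77, 18, 81, 78, 79, 78, 82, 86, 87]
228 [78, 78, 77, 79, 78, 77, 78, 78, 13, 75, 79, 78, 78, 75, 2, 77, 77, 86, 87, 86, 87, 86]
240 [77, 79, 78, 79, 77, 78, 85, 86, 122, 71, 77, 86, 87, 81, 70, 75, 86, 86, 87, 87, 86, 86]
252 [78, 78, 77, 78, 86, 86, 87, 88, 87, 82, 87, 87, 86, 79, 48, 86, 86, 88, 87, 87, 87, 86]
264 [77, 78, 78, 87, 88, 87, 87, 88, 86, 87, 87, 48, 50, 49, 71, 86, 86, 87, 87, 86, 87, 86]
276 [79, 78, 79, 88, 78, 77, 88, 87, 87, 87, 87, 87, 87, 86, 86, 87, 87, 87, 88, 87, 85, 86]
288 [77, 113, 109, 102, 78, 77, 78, 88, 87, 87, 87, 87, 88, 86, 86, 86, 86, 85, 87, 87, 87, 77]
300 [192, 197, 169, 182, 194, 38, 87, 86, 87, 87, 86, 85, 86, 86, 81, 78, 78, 78, 78, 56, 53, 55]
```

The puller is standing where I released it. The black cap shows evenly on both sides of the handle, at about (311,217) and (346,217).

```bash
python3 -c "
from workcell import finish_job
print(finish_job())"
```

```text
the job is handed in; nothing more can be done
None
```

The cap is off the button and the puller stands upright in the tray's middle with the cap in its fork, released and handed in at about 29 s; but early in the slide the fork stuck on the plate and the wrist readings put press plus drag at about 25–26 N for a moment, over the 24 N limit, so the run may be judged failed on that.

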